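Size the walnuts on the farm-shop nut ramp

ROBOT

A 6-joint arm with a two-finger parallel gripper is mounted at the origin on the work surface. World frame = base frame: x ahead of the robot, y to its left, z up, the work surface at z = 0. Lengths are in m, angles in rad, forces in N, time in s.
With the tool pointing down it reaches from about 0.25 to 0.8 m from the base axis. Payload 8.5 kg.
Tool frame: the origin (TCP) lies at the very end of the fingers, on their centre line; the grasp point (between the pads) lies 19 mm behind it (robot.pinch_z is the distance from the TCP to the grasp point, in m); z points along the fingers, y is the line along which they close (so a half turn about z gives the same grasp; the last joint's range is limited). The gripper opens to 85 mm and grips with 20 to 120 N. Pads are 22 mm wide; open, the fingers measure 114 mm over their backs; the gripper's body (76 mm by 85 mm) begins 54 mm behind the grasp point. The pads swing forward as they close: fully open they stand 13 mm farther back than shut.
Start: joints at [-1.186, 0.238, -0.013, 1.319, 0, 1.571], TCP at [0.197, -0.487, 0.231] pointing down, gripper open.
Joint ranges: [-2.66, 2.66], [-1.03, 1.9], [-1.14, 1.46], [-1.82, 2.27], [-1.45, 1.34], [-3.14, 3.14]. Speed limits (rad/s): [2.22, 2.22, 2.79, 3.14, 3.14, 3.14].

INTERFACE

Orientations are given as a unit quaternion [w, x, y, z].
In Python, from workcell import observe, vision, robot gives the robot as it stands.
- The arm moves only by the tool step_arm, never from a script. Its argument "commands" is a list of rows, each a list of 7 numbers: the shift along the world's x, y, z in mm, then the turn, a rotation vector about the world's x, y, z in degrees, then the finger opening in mm, from 0 to 85.4. A call has 1 to 8 rows; each row is the pose to reach, as a shift and turn from the pose commanded when the call began; what a row does not reach only later rows make up. A row lasts 1/8 s, in which the tool goes at most 62.5 mm and 10.7 degrees, less where a joint would pass 70% of its speed; a pose out of reach is approached as far as the arm can. A call with a gripper value outside its range is refused whole. The fingers move at their own pace and stop on an object; "squeeze" is the grip in N (left out, the last holds). Time passes only in rows, so rows that repeat a pose let the fingers close. It gives the time, the measured TCP pose, the force, the opening and the grip force at its end, in the units of the state.
- observe(): the state, without advancing time (a new reading comes with each control period).
- vision.get_image(name): name is "side" or "top"; returns the picture (480x640x3 uint8, red, green, blue); there is no depth.
- vision.camera_model(name): a dict with "fx", "fy", "cx", "cy" (pixels), "extrinsics" (4x4, takes a point from camera to world coordinates). Camera axes: x right, y up, looking along -z (the intrinsics and any distortion apply to the point x, -y, -z); pixel columns grow to the right and rows downward; lengths in m; the calibration is good to about 2 mm. A picture is of the moment at which its call begins. camera_model takes no time and is no camera call.
- robot.finish_job(): hands the job in; it is judged then, once.
The state is a dict: "t": time; "q": joint angles; "qvel": joint speeds; "joint_torque": joint torques, N m; "tool_pos": TCP position; "orientation": TCP orientation; "contact_force": force on the tool from outside, world axes, zero at the start; "torque": the same for the moment, N m; "width": finger opening in m; "gripper_force": force on a finger pad.
Only numpy, scipy, OpenCV 4.12 (cv2) and the standard library are available. Lean on these libraries where they do the work, as an engineer would, in place of code of your own. Each camera call takes 0.05 s, during which the arm holds its last target. There are 200 camera calls.

TASK

On the farm-shop counter, take the red-handled scoop that holds the two walnuts by its handle, and tip both nuts in at the high end of the wooden sizing ramp so that the small one ends in the green pocket and the large one in the yellow pocket. Do not handle the nuts with the fingers; then stand the empty scoop level on the counter and let go.

Things in the scene. Friction and masses are not known exactly. Their poses are not given: they have to be found in the camera images.
- nut_scoop: Metal scoop, RED bridge handle, 160 g. Origin: centre of underside, z up. 114 mm long (own x), 58 wide, walls 35 high, floor 3 thick. Open pouring front at own -x: lip at x=-55, 2 mm above the floor. Handle bar along own y, centre 82 mm up: 58 long, 14 thick (x), 22 high; pinch it front to back; free below to z=71. Lookalike beside it: BLUE handle, one dark chestnut, not wanted.
- walnut_small: Small light-brown walnut, ball of 28 mm diameter, 12 g, loose in the red-handled scoop, ahead of or behind the large one. Origin at its centre. Belongs in the pocket with the GREEN floor. It rolls over the scoop's lip once that is tipped front down more than about 31 degrees; 43 degrees empties the scoop in a second.
- walnut_large: Large light-brown walnut, ball of 42 mm diameter, 24 g, loose in the red-handled scoop. Origin at its centre. Rolls over the lip at about 25 degrees of tip. Belongs in the pocket with the YELLOW floor. (A honey jar and a pie tin, both under 90 mm high, stand behind the scoops.)
- sorter: Fixed wooden V-trough, 280x110 mm, origin: centre of underside. Runs down to own -x. Inside 96 wide; bottom line 91 mm high at x=130, 26 at x=-130; side walls 40 above it, end board at x=134 is 126 high. Head x=40 to 130: pour here towards -x, lip at x=85 to 105, y=0, z=140 to 155. x=-55 to 40: 34 mm slot, green pocket below. x=-130 to -55: 52 mm slot, yellow pocket. Floors 4 mm up.
There are look-alikes about, which are no part of the job. Leave any pink or purple look-alike of the nut_scoop alone.

How it is judged:
By the outcome, as a careful person would: the job done as asked, in the order asked, and still so for the second after the job is handed in, with the robot touching nothing.
It also fails if it takes over 64 s, if anything falls off the work surface, if the arm or the gripper's body presses on something with over 40 N, if the wrist force passes 120 N, or if a joint passes its speed limit or range.

## Working session

There is one attempt and no reset: what is moved stays moved. The work goes in short steps, Python scripts to look and compute and a tool call to move; the robot and the scene stay as the last step left them, time stands still between calls to the robot, and variables do not carry over. Pictures are saved under pics/ and viewed, at most 10 in all, crops included, and the job is handed in when it is done.

Besides the shell and the picture viewer there is one more tool, called after "Call:" by a JSON object that holds its "api" and its "payload", one argument or row to a line. step_arm: Moves the arm, as the interface text tells. Its arguments: {"type":"object","properties":{"commands":{"type":"array","items":{"type":"array","items":{"type":"number"}}},"squeeze":{"type":"number"}},"required":["commands"]}

```bash
mkdir -p pics; ls; python3 - <<'E'
from workcell import observe, vision, robot
import cv2, numpy as np
for n in("top","side"):
    im=vision.get_image(n); cv2.imwrite(f"pics/{n}0.png",im[:,:,::-1]); m=vision.camera_model(n); print(n,{k:np.round(v,3).tolist() if not isinstance(v,str) else v for k,v in m.items()})
s=observe();print(s['t'],s['tool_pos'],s['orientation'],s['width'])
E
```

```text
pics
top {'fx': 506.987, 'fy': 506.987, 'cx': 318.168, 'cy': 238.859, 'extrinsics': [[0.001, 0.983, -0.181, 0.273], [-1.0, 0.006, 0.028, -0.114], [0.029, 0.181, 0.983, 1.137], [0.0, 0.0, 0.0, 1.0]]}
side {'fx': 458.684, 'fy': 458.684, 'cx': 320.901, 'cy': 241.792, 'extrinsics': [[0.879, 0.243, -0.411, 0.075], [-0.477, 0.418, -0.773, -0.878], [-0.017, 0.875, 0.483, 0.525], [0.0, 0.0, 0.0, 1.0]]}
0.1 [ 0.196931   -0.48625986  0.23073221] [-6.51233039e-04  9.81550236e-01  1.91203284e-01 -1.19837998e-04] 0.08567830692695136
```

View pics/top0.png

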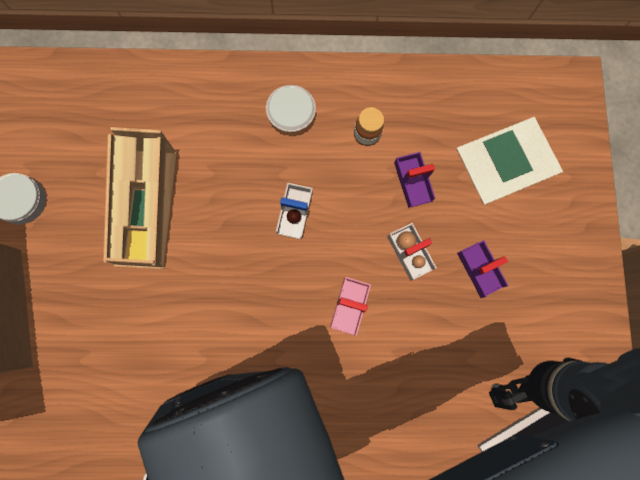

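View pics/side0.png

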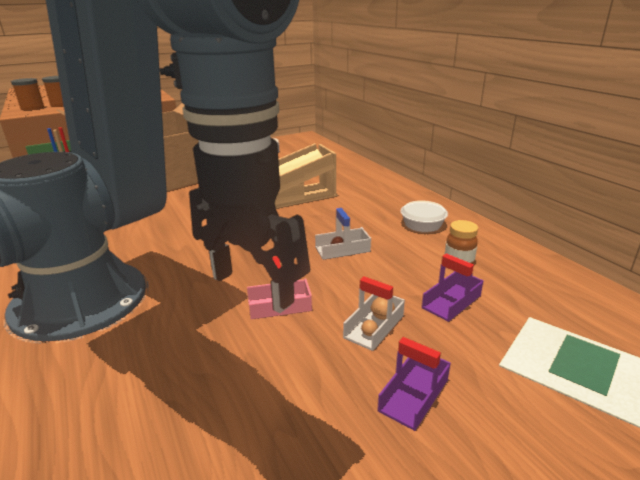

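The top view shows five scoops, at these pixels:
- grey with a red handle and two walnuts (412,250)
- blue handle with a chestnut (294,212)
- pink (351,305)
- purple (414,180) and (483,268)

Only the grey one at (412,250) fits the description: metal, red handle, two light-brown nuts. In the side view it is at (375,310). The sorter is at (138,198), with its head at the top of the image and yellow at the low end. I'll confirm with a crop and measure.

```bash
cat > h.py <<'E'
import cv2, numpy as np
from workcell import observe, vision, robot
def ray(n,u,v):
    m=vision.camera_model(n);E=np.array(m['extrinsics'])
    d=E[:3,:3]@np.array([(u-m['cx'])/m['fx'],-(v-m['cy'])/m['fy'],-1]);return E[:3,3],d
def onz(n,u,v,z):
    o,d=ray(n,u,v);return o+d*(z-o[2])/d[2]
def tri(a,b):
    (o1,d1),(o2,d2)=ray('top',*a),ray('side',*b)
    s=np.linalg.lstsq(np.c_[d1,-d2],o2-o1,rcond=None)[0];p,q=o1+s[0]*d1,o2+s[1]*d2
    return (p+q)/2,np.linalg.norm(p-q)
def proj(n,p):
    m=vision.camera_model(n);E=np.array(m['extrinsics']);c=E[:3,:3].T@(np.array(p)-E[:3,3])
    return m['cx']-m['fx']*c[0]/c[2],m['cy']+m['fy']*c[1]/c[2]
E
python3 - <<'E'
from h import *
t=cv2.imread('pics/top0.png');s=cv2.imread('pics/side0.png')
def red(im,x0,y0,x1,y1):
    h=cv2.cvtColor(im,cv2.COLOR_BGR2HSV);k=(((h[...,0]<5)|(h[...,0]>174))&(h[...,1]>190)&(h[...,2]>90)).astype(np.uint8)
    z=np.zeros_like(k);z[y0:y1,x0:x1]=k[y0:y1,x0:x1]
    p=np.argwhere(z)[:,::-1].astype(np.float32);return cv2.minAreaRect(p),p.mean(0),len(p)
rt=red(t,385,220,440,285);rs=red(s,350,270,400,305);print(rt,rs)
print('handle',tri(rt[1],rs[1]))
b=cv2.boxPoints(rt[0]);print(np.array([onz('top',*q,.09) for q in b]).round(4))
a=cv2.resize(t[215:290,375:450],(400,400),interpolation=2);c=cv2.resize(s[265:355,335:425],(400,400),interpolation=2)
cv2.imwrite('pics/c1.png',np.hstack([a,c]))
a=cv2.resize(t[120:280,95:185],(337,600),interpolation=2);c=cv2.resize(s[140:215,265:345],(426,400),interpolation=2)
o=np.zeros((600,763,3),np.uint8);o[:,:337]=a;o[:400,337:]=c;cv2.imwrite('pics/c2.png',o)
E
```

```text
(((417.3984375, 246.78765869140625), (4.9029035568237305, 26.005001068115234), 64.44003295898438), array([419.7013 , 245.22078], dtype=float32), 77) (((375.70587158203125, 287.3235168457031), (33.29730224609375, 12.780782699584961), 19.653823852539062), array([375.8852 , 287.14032], dtype=float32), 392)
handle (array([ 0.4543038 , -0.35864578,  0.08519026]), np.float64(0.0011934408653995181))
[[ 0.4432 -0.3255  0.09  ]
 [ 0.4675 -0.3761  0.09  ]
 [ 0.4581 -0.3802  0.09  ]
 [ 0.4338 -0.3297  0.09  ]]
```

View pics/c1.png

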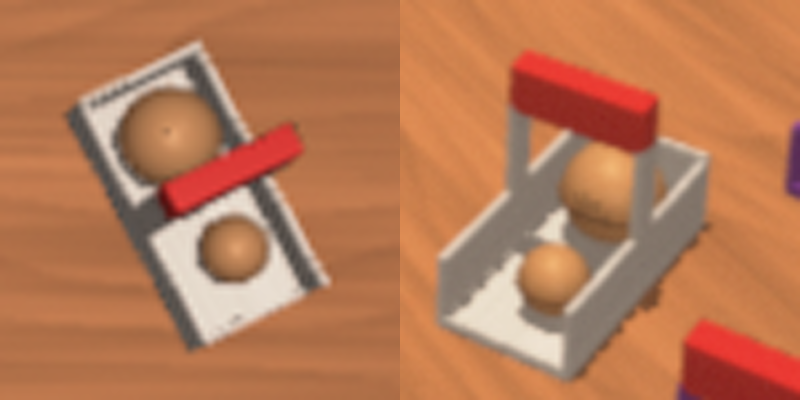

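View pics/c2.png

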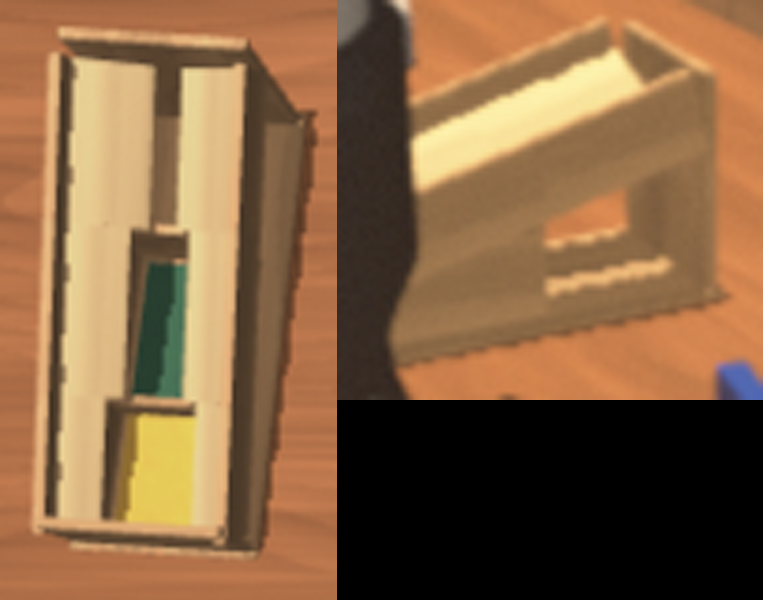

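The crop confirms a grey scoop with a red bar, open at the lower right (front px ≈(421,274)), with the small nut ahead and the large one behind. The sorter's end board (high end) is at px (111–162,128–131), its low end at px (104–155,262), with green in the middle and yellow at the low end. I still need the exact handle and sorter poses.

```bash
python3 - <<'E'
from h import *
t=cv2.imread('pics/top0.png');s=cv2.imread('pics/side0.png')
def red(im,x0,y0,x1,y1):
    b,g,r=[im[...,i].astype(int) for i in range(3)]
    k=((r>110)&(g<75)&(b<75)).astype(np.uint8);z=np.zeros_like(k);z[y0:y1,x0:x1]=k[y0:y1,x0:x1]
    n,l,st,c=cv2.connectedComponentsWithStats(z);i=1+st[1:,4].argmax()
    p=np.argwhere(l==i)[:,::-1].astype(np.float32);return cv2.minAreaRect(p),p.mean(0),len(p)
rt=red(t,385,220,440,285);rs=red(s,350,270,400,305);print(rt,rs)
print('handle',tri(rt[1],rs[1]),tri(rt[0][0],rs[0][0]))
print('onz',onz('top',*rt[0][0],.09))
b=np.array([onz('top',*q,.09) for q in cv2.boxPoints(rt[0])]);print(b.round(4))
e=[b[1]-b[0],b[2]-b[1]];e=max(e,key=np.linalg.norm);print('len',np.linalg.norm(e),'bar ang',np.degrees(np.arctan2(e[1],e[0])))
P=lambda u,v:(375+u/5.333,215+v/5.333)
for c in [(75,105),(200,42),(325,283)]: print('rim',onz('top',*P(*c),.035).round(4))
Q=lambda u,v:(95+u/3.744-.1,120+v/3.75-.1)
for nm,c,z in [('hiL',(60,30),.126),('hiR',(250,42),.126),('loL',(33,530),.066),('loR',(227,541),.066),('baseloR',(258,555),0),('basehiR',(313,113),0),('baseloL',(70,546),0)]:
    print(nm,onz('top',*Q(*c),z).round(4))
E
```

```text
(((418.2000427246094, 246.40000915527344), (7.155416965484619, 26.832815170288086), 63.43495178222656), array([417.92935, 246.51086], dtype=float32), 184) (((375.76019287109375, 287.771484375), (34.91171646118164, 13.453454971313477), 19.65382194519043), array([375.87103, 287.8733 ], dtype=float32), 442)
handle (array([ 0.45376445, -0.35640972,  0.08199974]), np.float64(0.002559216645412824)) (array([ 0.4536444 , -0.35673072,  0.08252696]), np.float64(0.0019611861200081325))
onz [ 0.45147774 -0.35453965  0.09      ]
[[ 0.4453 -0.3255  0.09  ]
 [ 0.4714 -0.3774  0.09  ]
 [ 0.4576 -0.3836  0.09  ]
 [ 0.4318 -0.3319  0.09  ]]
len 0.0579894861856293 bar ang -63.33128704503129
rim [ 0.4869 -0.3029  0.035 ]
rim [ 0.5141 -0.3562  0.035 ]
rim [ 0.4127 -0.4048  0.035 ]
hiL [0.6924 0.2906 0.126 ]
hiR [0.6867 0.1852 0.126 ]
loL [0.4198 0.3075 0.066 ]
loR [0.4141 0.1989 0.066 ]
baseloR [0.4145 0.1993 0.    ]
basehiR [0.6919 0.1808 0.    ]
baseloL [0.4194 0.3109 0.    ]
```

The handle is at about (0.452,-0.3555,0.082), with its 58 mm length and height both matching the spec, and the scoop yaw is about 26.5°. The sorter origin is about (0.553,0.2455) with yaw about -3.4° (sizes match). Now I'll move above the handle.

Call:
{"api": "step_arm", "payload": {
  "commands": [
    [32,16,0,0,0,10,85],
    [64,33,0,0,0,20,85],
    [96,49,0,0,0,30,85],
    [128,66,0,0,0,40,85],
    [160,82,0,0,0,50,85],
    [192,99,-10,0,0,60,85],
    [224,115,-25,0,0,70,85],
    [255,131,-40,0,0,80,85]
  ],
  "squeeze": 50
}}

```text
t: 1.1
tool_pos: [0.453, -0.3548, 0.1905]
orientation: [-0.0, 0.627, 0.779, -0.0]
contact_force: [0.5, -0.0, -0.0]
width: 0.0852
gripper_force: 0.0
```

Call:
{"api": "step_arm", "payload": {
  "commands": [
    [0,0,-20,0,0,7,85],
    [0,0,-40,0,0,14.5,85],
    [0,0,-60,0,0,14.5,85],
    [0,0,-60,0,0,14.5,85]
  ]
}}

```text
t: 1.6
tool_pos: [0.4511, -0.3548, 0.1297]
orientation: [-0.002, 0.526, 0.851, 0.0]
contact_force: [0.5, 0.3, 0.5]
width: 0.0848
gripper_force: 0.0
```

```bash
python3 - <<'E'
from h import *
for n in("top","side"): cv2.imwrite(f"pics/{n}1.png",vision.get_image(n)[:,:,::-1])
t=cv2.imread('pics/top1.png')[190:310,330:480];s=cv2.imread('pics/side1.png')[180:360,280:480]
cv2.imwrite('pics/c3.png',np.hstack([cv2.resize(t,(400,320),interpolation=2),cv2.resize(s,(356,320),interpolation=2)]))
o=observe();print(o['t'],o['tool_pos'],o['orientation'],o['q'])
q=o['orientation'];print(np.degrees(2*np.arctan2(q[2],q[1]))-90)
E
```

```text
1.7 [ 0.45210112 -0.35562171  0.13160305] [-9.23392215e-05  5.25949738e-01  8.50515645e-01 -3.12977403e-05] [-6.66470987e-01  3.72226810e-01 -8.12484725e-02  1.11749752e+00
 -8.29569487e-05  4.41191806e-01]
26.535597252677718
```

View pics/c3.png

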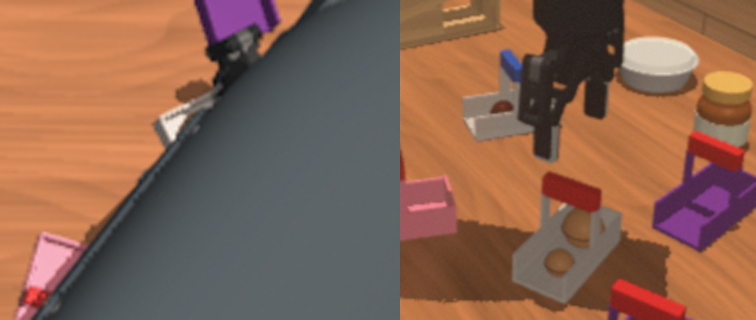

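The fingers straddle the red bar in line with the scoop (side crop, bar at (572,190) below the fingers), and the nuts are unchanged. Descend and close.

Call:
{"api": "step_arm", "payload": {
  "commands": [
    [0,0,-23,0,0,0,85],
    [0,0,-46,0,0,0,85],
    [0,0,-67,0,0,0,85],
    [0,0,-67,0,0,0,60],
    [0,0,-67,0,0,0,35],
    [0,0,-67,0,0,0,20],
    [0,0,-67,0,0,0,8],
    [0,0,-67,0,0,0,5]
  ],
  "squeeze": 50
}}

```text
t: 2.7
tool_pos: [0.4526, -0.3559, 0.0653]
orientation: [0.001, 0.526, 0.851, -0.0]
contact_force: [1.0, 0.4, 5.9]
width: 0.0132
gripper_force: 49.9
```

Call:
{"api": "step_arm", "payload": {
  "commands": [
    [0,0,0,0,0,0,5],
    [0,0,0,0,0,0,5],
    [0,0,0,0,0,0,5]
  ]
}}

```text
t: 3.08
tool_pos: [0.4526, -0.3559, 0.0653]
orientation: [0.001, 0.526, 0.851, -0.0]
contact_force: [0.8, 0.8, 6.0]
width: 0.0131
gripper_force: 49.9
```

Call:
{"api": "step_arm", "payload": {
  "commands": [
    [0,0,8,0,0,0,5],
    [0,0,18,-1,2,0,5],
    [0,0,30,-2,4,0,5],
    [0,0,42,-3.3,6.7,0,5],
    [0,0,54,-4.9,9.8,0,5],
    [0,0,66,-6.5,13,0,5],
    [0,0,78,-8,16,0,5],
    [0,0,88,-8,16,0,5]
  ]
}}

```text
t: 4.08
tool_pos: [0.4527, -0.355, 0.1522]
orientation: [-0.082, 0.519, 0.841, -0.132]
contact_force: [0.1, -0.9, -2.2]
width: 0.0128
gripper_force: 48.9
```

```bash
python3 - <<'E'
from h import *
for n in("top","side"): cv2.imwrite(f"pics/{n}2.png",vision.get_image(n)[:,:,::-1])
s=cv2.imread('pics/side2.png')[120:360,260:500]
cv2.imwrite('pics/c4.png',cv2.resize(s,(500,500),interpolation=2))
o=observe();print(o['t'],o['tool_pos'],o['orientation'],o['q'],o['contact_force'],o['width'])
E
```

```text
4.175 [ 0.45252972 -0.35571551  0.15320456] [-0.08082242  0.51951768  0.84036137 -0.13176454] [-0.52911386  0.48426628  0.11520895  1.37439082 -0.25925128  0.60084732] [-0.75841276  0.41145142 -1.68944989] 0.013416890895887434
```

View pics/c4.png

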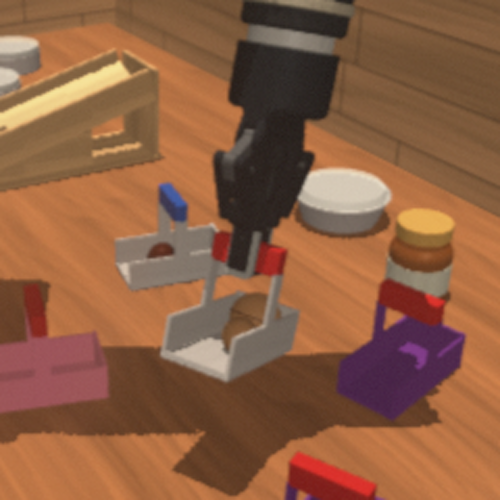

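Both nuts sit at the back of the lifted scoop, its lip raised (crop: lip (200,365), nuts (245,315)). Next I'll work out the turn vectors for the carry.

```bash
python3 - <<'E'
import numpy as np
from scipy.spatial.transform import Rotation as R
f=lambda y,t:R.from_euler('ZY',[y,t],degrees=True)
w=[(26.5,18),(19.5,18),(8,18),(-3.4,18),(-3.4,8)]
for a,b in zip(w,w[1:]): print(a,b,np.degrees((f(*b)*f(*a).inv()).as_rotvec()).round(2))
O=np.array([.5533,.2456]);ux=np.array([np.cos(np.radians(-3.4)),np.sin(np.radians(-3.4))])
def tcp(lx,lz,t):
    c,s=np.cos(np.radians(t)),np.sin(np.radians(t));return np.r_[O+ux*(lx+55*c+60*s)/1e3,(lz-55*s+60*c)/1e3]
base=tcp(92,150,8)
for t in (8,4,0,-4,-8,-12,-16,-20,-24,-28,-32,-36,-40,-44): print(t,tcp(92,150,t).round(4),((tcp(92,150,t)-base)*1e3).round(0), np.degrees((f(-3.4,t)*f(-3.4,8).inv()).as_rotvec()).round(1))
E
```

```text
(26.5, 18) (19.5, 18) [-0. -0. -7.]
(19.5, 18) (8, 18) [  0.    0.  -11.5]
(8, 18) (-3.4, 18) [ -0.   -0.  -11.4]
(-3.4, 18) (-3.4, 8) [-0.59 -9.98  0.  ]
8 [0.7078 0.2364 0.2018] [0. 0. 0.] [0. 0. 0.]
4 [0.7041 0.2366 0.206 ] [-4.  0.  4.] [-0.2 -4.   0. ]
0 [0.7    0.2369 0.21  ] [-8.  0.  8.] [-0.5 -8.   0. ]
-4 [0.6957 0.2371 0.2137] [-12.   1.  12.] [ -0.7 -12.    0. ]
-8 [0.6912 0.2374 0.2171] [-17.   1.  15.] [ -0.9 -16.    0. ]
-12 [0.6864 0.2377 0.2201] [-21.   1.  18.] [ -1.2 -20.   -0. ]
-16 [0.6814 0.238  0.2228] [-26.   2.  21.] [ -1.4 -24.   -0. ]
-20 [0.6762 0.2383 0.2252] [-32.   2.  23.] [ -1.7 -28.   -0. ]
-24 [0.6709 0.2386 0.2272] [-37.   2.  25.] [ -1.9 -31.9  -0. ]
-28 [0.6655 0.2389 0.2288] [-42.   3.  27.] [ -2.1 -35.9   0. ]
-32 [0.66   0.2393 0.23  ] [-48.   3.  28.] [ -2.4 -39.9  -0. ]
-36 [0.6544 0.2396 0.2309] [-53.   3.  29.] [ -2.6 -43.9  -0. ]
-40 [0.6487 0.2399 0.2313] [-59.   4.  30.] [ -2.8 -47.9  -0. ]
-44 [0.643  0.2403 0.2314] [-65.   4.  30.] [ -3.1 -51.9   0. ]
```

Call:
{"api": "step_arm", "payload": {
  "commands": [
    [2,4,10,0,0,0,5],
    [6,12,25,0,0,-0.5,5],
    [12,25,42,0,0,-1,5],
    [20,42,60,0,0,-2,5],
    [28,62,75,0,0,-3,5],
    [37,84,90,0,0,-4,5],
    [46,107,102,0,0,-5.5,5],
    [55,130,109,0,0,-7,5]
  ]
}}

```text
t: 5.18
tool_pos: [0.5071, -0.2249, 0.2624]
orientation: [-0.089, 0.57, 0.807, -0.127]
contact_force: [0.3, 0.4, -3.0]
width: 0.0132
gripper_force: 48.9
```

Call:
{"api": "step_arm", "payload": {
  "commands": [
    [10,24,2,0,0,-1.2,5],
    [20,48,2,0,0,-2.5,5],
    [30,72,2,0,0,-4,5],
    [41,97,2,0,0,-5.5,5],
    [52,122,2,0,0,-7,5],
    [63,147,2,0,0,-8.5,5],
    [74,172,2,0,0,-10,5],
    [85,197,2,0,0,-11.5,5]
  ]
}}

```text
t: 6.18
tool_pos: [0.5921, -0.0279, 0.2638]
orientation: [-0.102, 0.648, 0.745, -0.117]
contact_force: [1.4, -0.0, -2.4]
width: 0.0131
gripper_force: 48.9
```

Call:
{"api": "step_arm", "payload": {
  "commands": [
    [11,25,0,0,0,-1.5,5],
    [22,50,0,0,0,-3,5],
    [33,75,0,0,0,-4.5,5],
    [44,100,0,0,0,-6,5],
    [54,124,0,0,0,-7.5,5],
    [63,145,0,0,0,-9,5],
    [70,163,0,0,0,-10.5,5],
    [75,177,0,0,0,-11.4,5]
  ]
}}

```text
t: 7.18
tool_pos: [0.6672, 0.1489, 0.2635]
orientation: [-0.113, 0.719, 0.677, -0.107]
contact_force: [0.0, 0.0, -2.8]
width: 0.013
gripper_force: 48.9
```

Call:
{"api": "step_arm", "payload": {
  "commands": [
    [4,11,0,0,0,0,5],
    [7,19,0,0,0,0,5],
    [10,26,0,0,0,0,5],
    [14,33,0,0,0,0,5],
    [18,40,0,0,0,0,5],
    [22,48,0,0,0,0,5],
    [28,58,0,0,0,0,5],
    [28,58,0,0,0,0,5]
  ]
}}

```text
t: 8.18
tool_pos: [0.6829, 0.2044, 0.2551]
orientation: [-0.11, 0.719, 0.678, -0.101]
contact_force: [-0.1, -0.2, -2.6]
width: 0.0132
gripper_force: 49.3
```

```bash
python3 - <<'E'
from h import *
for n in("top","side"): cv2.imwrite(f"pics/{n}3.png",vision.get_image(n)[:,:,::-1])
s=cv2.imread('pics/side3.png')[20:260,200:440];t=cv2.imread('pics/top3.png')[60:300,60:300]
cv2.imwrite('pics/c5.png',np.hstack([cv2.resize(t,(400,400),interpolation=2),cv2.resize(s,(400,400),interpolation=2)]))
from scipy.spatial.transform import Rotation as R
o=observe();q=o['orientation'];r=R.from_quat(q[[1,2,3,0]] if isinstance(q,np.ndarray) else [q[1],q[2],q[3],q[0]]).as_matrix()
print(o['t'],o['tool_pos'],'toolz',r[:,2].round(3),'yaw',np.degrees(np.arctan2(r[1,1],r[0,1])),'tilt',np.degrees(np.arcsin(-r[2,1])),o['q'].round(2),o['contact_force'],o['width'])
E
```

```text
8.275 [0.68297765 0.20370209 0.25538789] toolz [-0.295  0.021 -0.955] yaw -3.340452291571704 tilt 17.198811197391247 [0.25 1.01 1.42 2.27 0.09 1.87] [-0.44933714 -0.13312786 -2.02180438] 0.013149961450974424
```

View pics/c5.png

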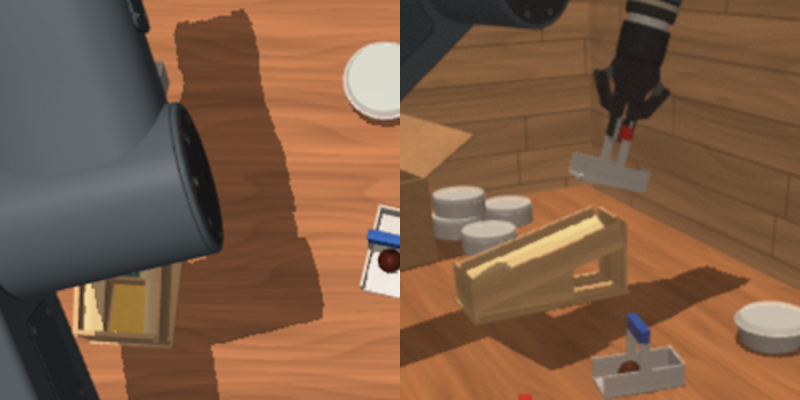

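The scoop is held above and short of the trough (side crop: scoop (608,170), trough head (605,215)). The wrist joint is at its range, so I'll reduce the back-tilt to 6° while moving the last bit sideways.

Call:
{"api": "step_arm", "payload": {
  "commands": [
    [-10,3,0,-0.1,-2,0,5],
    [-10,8,0,-0.3,-4,0,5],
    [-8,14,0,-0.4,-6,0,5],
    [-5,20,0,-0.5,-8,0,5],
    [0,25,0,-0.6,-10,0,5],
    [4,28,0,-0.7,-12,0,5],
    [8,30,0,-0.7,-12,0,5],
    [8,30,0,-0.7,-12,0,5]
  ]
}}

```text
t: 9.28
tool_pos: [0.6912, 0.2334, 0.2552]
orientation: [-0.035, 0.727, 0.685, -0.03]
contact_force: [-0.1, -0.1, -2.1]
width: 0.0132
gripper_force: 49.4
```

```bash
cat > st.py <<'E'
from h import *
from scipy.spatial.transform import Rotation as R
o=observe();q=o['orientation'];m=R.from_quat([q[1],q[2],q[3],q[0]]).as_matrix()
p=np.array(o['tool_pos'])
# scoop axes: own x = tool y, own z = -tool z
lip=p-.055*m[:,1]+.060*m[:,2]
a=np.radians(-3.4);d=lip[:2]-[.5533,.2456]
print(o['t'],p.round(4),'yaw',np.degrees(np.arctan2(m[1,1],m[0,1])).round(1),'tilt',np.degrees(np.arcsin(-m[2,1])).round(1),'roll',np.degrees(np.arcsin(m[2,0])).round(1),np.round(o['q'],2),np.round(o['contact_force'],1),o['width'])
print('lip in sorter mm',1e3*(d@[np.cos(a),np.sin(a)]),1e3*(d@[-np.sin(a),np.cos(a)]),1e3*lip[2])
E
python3 st.py
```

```text
9.275 [0.6912 0.2334 0.2552] yaw -3.4 tilt 5.2 roll 0.2 [0.31 0.72 0.84 1.78 0.04 1.94] [-0.1 -0.1 -2.1] 0.013190298095173681
lip in sorter mm 78.11873952749627 -3.7693671197658425 200.4421442253386
```

Call:
{"api": "step_arm", "payload": {
  "commands": [
    [3,1,-10,0,0,0,5],
    [7,2,-20,0,0,0,5],
    [10,2,-30,0,0,0,5],
    [14,3,-40,0,0,0,5],
    [16,3,-47,0,0,0,5],
    [16,3,-51,0,0,0,5],
    [16,3,-51,0,0,0,5],
    [16,3,-51,0,0,0,5]
  ]
}}

```text
t: 10.28
tool_pos: [0.7072, 0.2367, 0.2049]
orientation: [-0.034, 0.727, 0.685, -0.029]
contact_force: [-0.6, -0.0, -2.0]
width: 0.0134
gripper_force: 49.4
```

```bash
python3 st.py; python3 - <<'E'
from h import *
for n in("top","side"): cv2.imwrite(f"pics/{n}4.png",vision.get_image(n)[:,:,::-1])
s=cv2.imread('pics/side4.png')[70:230,240:420]
cv2.imwrite('pics/c6.png',cv2.resize(s,(675,600),interpolation=2))
E
```

```text
10.275 [0.7072 0.2367 0.2049] yaw -3.4 tilt 5.1 roll 0.3 [0.31 0.74 0.76 1.67 0.04 1.94] [-0.6 -0.  -2. ] 0.01335916115634004
lip in sorter mm 93.9701914018623 0.44329982922372213 150.03786058519128
```

View pics/c6.png

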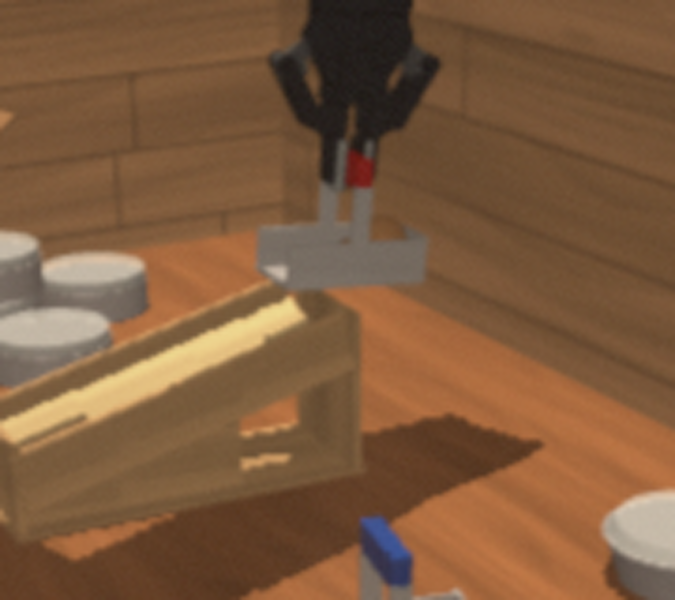

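The lip sits over the head of the trough (crop: lip (272,275) above the trough top (290,300)), with the large nut at the back (390,232). Tip about the lip.

Call:
{"api": "step_arm", "payload": {
  "commands": [
    [-5,0,5,-0.3,-5,0,5],
    [-10,0,9,-0.5,-9,0,5],
    [-14,1,12,-0.8,-13,0,5],
    [-19,1,15,-1,-17,0,5],
    [-23,1,18,-1.2,-21,0,5],
    [-28,2,20,-1.5,-25,0,5],
    [-34,2,22,-1.7,-29,0,5],
    [-39,3,24,-1.9,-33,0,5]
  ]
}}

```text
t: 11.38
tool_pos: [0.6676, 0.2396, 0.2291]
orientation: [0.174, 0.705, 0.666, 0.168]
contact_force: [0.6, 0.4, -1.4]
width: 0.013
gripper_force: 49.6
```

Call:
{"api": "step_arm", "payload": {
  "commands": [
    [-6,0,1,-0.2,-4,0,5],
    [-12,0,2,-0.5,-8,0,5],
    [-17,1,3,-0.7,-12,0,5],
    [-23,1,3,-0.9,-16,0,5],
    [-23,1,3,-0.9,-16,0,5],
    [-23,1,3,-0.9,-16,0,5],
    [-23,1,3,-0.9,-16,0,5],
    [-23,1,3,-0.9,-16,0,5]
  ]
}}

```text
t: 12.38
tool_pos: [0.6458, 0.2406, 0.2316]
orientation: [0.27, 0.674, 0.637, 0.258]
contact_force: [-0.1, 0.3, -2.7]
width: 0.0131
gripper_force: 49.6
```

Call:
{"api": "step_arm", "payload": {
  "commands": [
    [0,0,0,0,0,0,5],
    [0,0,0,0,0,0,5],
    [0,0,0,0,0,0,5],
    [0,0,0,0,0,0,5]
  ]
}}

```text
t: 12.88
tool_pos: [0.6451, 0.2406, 0.2313]
orientation: [0.27, 0.674, 0.637, 0.258]
contact_force: [0.5, 0.3, -1.2]
width: 0.0131
gripper_force: 49.6
```

```bash
python3 st.py; python3 - <<'E'
from h import *
for n in("top","side"): cv2.imwrite(f"pics/{n}5.png",vision.get_image(n)[:,:,::-1])
s=cv2.imread('pics/side5.png')[70:230,240:420];t=cv2.imread('pics/top5.png')[110:290,60:240]
cv2.imwrite('pics/c7.png',np.hstack([cv2.resize(t,(400,400),interpolation=2),cv2.resize(s,(400,400),interpolation=2)]))
E
```

```text
12.875 [0.6451 0.2406 0.2313] yaw -3.4 tilt -43.9 roll 0.2 [ 0.53  0.13 -0.47  0.29 -0.39  2.02] [ 0.5  0.3 -1.2] 0.013064029744483613
lip in sorter mm 93.92534536127248 0.8521580959157938 149.94751437740211
```

View pics/c7.png

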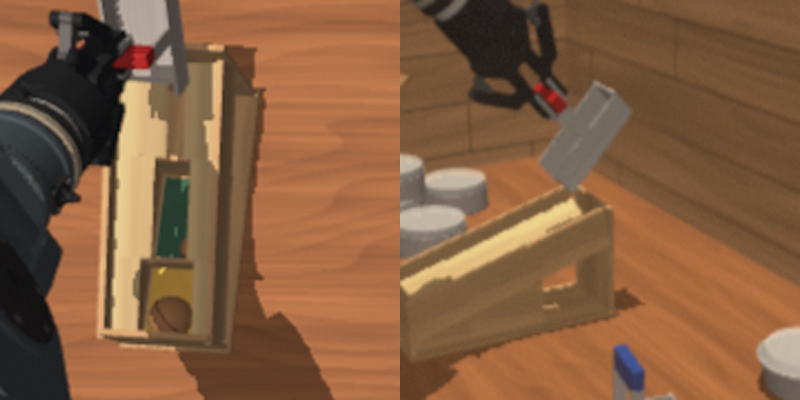

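The large nut is in the yellow pocket (crop (170,312)). I'll look for the small one with a colour mask, since the green pocket (172,215) is partly hidden in the crop.

```bash
python3 - <<'E'
from h import *
t=cv2.imread('pics/top5.png');t0=cv2.imread('pics/top0.png')
# green pocket region crop(155..195,165..258)-> px 60+u/2.222, 110+v/2.222
for v in range(184,228,3): print(v,[tuple(int(c) for c in t[v,u,::-1]) for u in range(130,150,2)])
E
python3 - <<'E'
from h import *
s=cv2.imread('pics/side5.png').astype(int);s0=cv2.imread('pics/side4.png').astype(int)
d=np.abs(s-s0).sum(2)>60;d[:140]=0;d[:,:200]=0
n,l,st,c=cv2.connectedComponentsWithStats(d.astype(np.uint8))
for i in range(1,n):
    if st[i,4]>6: print(st[i],c[i].round(0),s[l==i].mean(0).round())
E
```

```text
184 [(81, 62, 44), (81, 62, 43), (81, 62, 43), (81, 62, 44), (82, 63, 44), (83, 63, 44), (85, 65, 45), (88, 68, 48), (145, 120, 85), (142, 117, 83)]
187 [(76, 58, 40), (88, 67, 47), (91, 69, 49), (90, 69, 48), (89, 69, 48), (93, 70, 50), (95, 72, 50), (99, 77, 54), (145, 120, 85), (143, 118, 84)]
190 [(77, 59, 41), (92, 69, 49), (89, 79, 56), (63, 69, 51), (73, 73, 54), (71, 71, 52), (144, 132, 96), (130, 122, 88), (144, 120, 85), (141, 116, 83)]
193 [(79, 61, 43), (97, 74, 51), (60, 68, 50), (38, 60, 46), (39, 61, 47), (39, 61, 46), (74, 114, 86), (70, 87, 65), (144, 119, 85), (141, 116, 83)]
196 [(80, 61, 43), (102, 78, 54), (39, 62, 47), (40, 62, 47), (39, 62, 47), (40, 63, 47), (49, 78, 58), (76, 78, 58), (145, 120, 85), (141, 116, 83)]
199 [(82, 62, 44), (107, 84, 59), (40, 62, 47), (40, 61, 47), (40, 62, 47), (40, 63, 48), (40, 62, 47), (76, 79, 58), (144, 119, 85), (140, 115, 83)]
202 [(85, 65, 46), (102, 83, 58), (40, 62, 46), (40, 62, 48), (39, 60, 46), (38, 60, 46), (39, 61, 47), (86, 83, 60), (144, 120, 85), (140, 115, 82)]
205 [(89, 68, 48), (91, 79, 57), (39, 61, 47), (3
[... 1025 characters left out ...]
, (109, 85, 60), (104, 84, 60), (104, 86, 62), (100, 81, 58), (99, 81, 57), (98, 77, 54), (130, 105, 74), (140, 116, 82), (134, 111, 79)]
[310 140   7   5  24] [314. 142.] [ 94. 107. 122.]
[320 140  33   7 170] [335. 143.] [ 61.  98. 147.]
[305 153  26  11  57] [318. 158.] [ 90. 136. 176.]
[297 164  10   5  14] [302. 165.] [ 98. 150. 194.]
[246 173  39  18  99] [262. 182.] [ 76. 114. 145.]
[ 234  180  151   74 3456] [301. 217.] [ 62. 104. 167.]
[237 182   7   6  20] [240. 185.] [ 68. 102. 133.]
[304 191  14   5  35] [310. 193.] [ 61.  93. 124.]
[200 206  36  26 372] [214. 216.] [ 61. 104. 168.]
[238 206   4   3   8] [240. 207.] [ 55.  85. 119.]
[200 233  33  37 684] [212. 248.] [36. 61. 99.]
```

Call:
{"api": "step_arm", "payload": {
  "commands": [
    [-3,-2,15,0,0,0,5],
    [-6,-4,35,0,0,0,5],
    [-6,-4,60,0,0,0,5],
    [-6,-4,60,0,0,0,5]
  ]
}}

```text
t: 13.48
tool_pos: [0.6401, 0.2372, 0.294]
orientation: [0.271, 0.674, 0.636, 0.26]
contact_force: [0.2, 0.9, -1.3]
width: 0.0132
gripper_force: 49.6
```

A nut-brown edge (102,70,47) shows at px (142,217–224), in the low end of the green pocket, and the scoop weighs as empty. Now level it and carry it to free counter at about (0.42,0.08).

Call:
{"api": "step_arm", "payload": {
  "commands": [
    [-10,-7,0,0.3,5.5,0,5],
    [-25,-18,0,0.7,11,0,5],
    [-45,-32,0,1,16.5,0,5],
    [-68,-49,0,1.3,22,0,5],
    [-92,-66,0,1.6,27.5,0,5],
    [-116,-83,0,1.9,33,0,5],
    [-140,-100,0,2.3,38.5,0,5],
    [-164,-117,0,2.6,43.8,0,5]
  ]
}}

```text
t: 14.48
tool_pos: [0.4745, 0.1191, 0.2903]
orientation: [-0.003, 0.728, 0.686, 0.001]
contact_force: [0.4, 0.4, -1.4]
width: 0.0131
gripper_force: 49.6
```

Call:
{"api": "step_arm", "payload": {
  "commands": [
    [-20,-14,0,0,0,0,5],
    [-38,-28,-5,0,0,0,5],
    [-50,-36,-20,0,0,0,5],
    [-56,-40,-45,0,0,0,5],
    [-56,-40,-75,0,0,0,5],
    [-56,-40,-105,0,0,0,5],
    [-56,-40,-130,0,0,0,5],
    [-56,-40,-150,0,0,0,5]
  ]
}}

```text
t: 15.48
tool_pos: [0.4185, 0.0795, 0.1392]
orientation: [-0.002, 0.728, 0.686, 0.002]
contact_force: [-0.2, 0.4, -2.5]
width: 0.013
gripper_force: 49.6
```

Call:
{"api": "step_arm", "payload": {
  "commands": [
    [0,0,0,0,0,0,5],
    [0,0,0,0,0,0,5],
    [0,0,0,0,0,0,5],
    [0,0,0,0,0,0,5]
  ]
}}

```text
t: 15.98
tool_pos: [0.4195, 0.0797, 0.1419]
orientation: [-0.002, 0.728, 0.686, 0.003]
contact_force: [-0.7, 0.2, -2.0]
width: 0.0134
gripper_force: 49.6
```

```bash
python3 st.py; python3 - <<'E'
from h import *
for n in("top","side"): cv2.imwrite(f"pics/{n}6.png",vision.get_image(n)[:,:,::-1])
t=cv2.imread('pics/top6.png');t0=cv2.imread('pics/top0.png')
for v in (205,211,214,217,220,223): print(v,[tuple(int(c) for c in t[v,u,::-1]) for u in range(134,148,2)],[tuple(int(c) for c in t0[v,u,::-1]) for u in range(138,146,2)])
print(onz('top',141,220,.018))
E
```

```text
15.975 [0.4195 0.0797 0.1419] yaw -3.4 tilt -0.1 roll 0.4 [ 0.18  0.12 -0.4   1.05  0.01  1.81] [-0.7  0.2 -2. ] 0.013409965165599048
lip in sorter mm -178.61320730588983 -173.17661884517594 81.78333166849325
205 [(93, 100, 104), (91, 98, 102), (88, 95, 99), (88, 95, 99), (96, 102, 105), (84, 91, 95), (89, 97, 101)] [(40, 62, 47), (74, 114, 87), (74, 115, 86), (156, 154, 111)]
211 [(95, 102, 105), (93, 99, 103), (89, 96, 100), (92, 99, 102), (89, 96, 100), (82, 89, 92), (93, 100, 104)] [(39, 61, 47), (74, 114, 86), (74, 114, 86), (170, 166, 119)]
214 [(95, 102, 105), (92, 99, 103), (90, 97, 101), (90, 96, 100), (89, 95, 99), (85, 91, 94), (96, 103, 106)] [(54, 84, 64), (75, 115, 87), (75, 116, 87), (183, 174, 125)]
217 [(79, 86, 89), (81, 88, 91), (81, 87, 91), (84, 91, 94), (86, 94, 97), (85, 92, 96), (97, 104, 107)] [(53, 82, 62), (74, 115, 87), (74, 115, 86), (189, 179, 128)]
220 [(75, 80, 84), (74, 80, 83), (73, 78, 81), (70, 76, 78), (68, 74, 77), (67, 73, 76), (96, 103, 107)] [(68, 105, 79), (74, 114, 86), (73, 112, 85), (205, 188, 134)]
223 [(76, 82, 85), (74, 80, 83), (72, 78, 82), (71, 77, 79), (70, 75, 78), (66, 71, 74), (94, 102, 105)] [(74, 114, 86), (73, 114, 86), (73, 114, 85), (213, 192, 137)]
[0.51985222 0.25103777 0.018     ]
```

Call:
{"api": "step_arm", "payload": {
  "commands": [
    [0,0,-15,0,0,0,5],
    [0,0,-32,0,0,0,5],
    [0,0,-48,0,0,0,5],
    [0,0,-60,0,0,0,5],
    [0,0,-68,0,0,0,5],
    [0,0,-72,0,0,0,5],
    [0,0,-74,0,0,0,5],
    [0,0,-74,0,0,0,5]
  ]
}}

```text
t: 17.08
tool_pos: [0.4193, 0.0797, 0.0675]
orientation: [-0.002, 0.728, 0.686, 0.002]
contact_force: [0.3, 0.4, -1.2]
width: 0.0129
gripper_force: 49.6
```

Call:
{"api": "step_arm", "payload": {
  "commands": [
    [0,0,-1,0,0,0,5],
    [0,0,-2,0,0,0,5],
    [0,0,-2,0,0,0,5],
    [0,0,-2,0,0,0,5]
  ]
}}

```text
t: 17.58
tool_pos: [0.4193, 0.0796, 0.0654]
orientation: [-0.002, 0.728, 0.686, 0.003]
contact_force: [0.8, -0.3, -0.6]
width: 0.0131
gripper_force: 49.7
```

Call:
{"api": "step_arm", "payload": {
  "commands": [
    [0,0,-0.5,0,0,0,5],
    [0,0,-1,0,0,0,5],
    [0,0,-1,0,0,0,5]
  ]
}}

```text
t: 17.95
tool_pos: [0.4194, 0.08, 0.0653]
orientation: [-0.002, 0.728, 0.686, 0.003]
contact_force: [-3.3, 1.5, 12.0]
width: 0.0127
gripper_force: 51.8
```

It's standing on the counter. Release and rise.

Call:
{"api": "step_arm", "payload": {
  "commands": [
    [0,0,0,0,0,0,20],
    [0,0,0,0,0,0,40],
    [0,0,0,0,0,0,60],
    [0,0,0,0,0,0,80],
    [0,0,0,0,0,0,80],
    [0,0,0,0,0,0,80],
    [0,0,15,0,0,0,80],
    [0,0,35,0,0,0,80]
  ]
}}

```text
t: 18.95
tool_pos: [0.4187, 0.0795, 0.0994]
orientation: [-0.002, 0.728, 0.686, 0.002]
contact_force: [0.2, 0.1, -0.7]
width: 0.0798
gripper_force: 0.0
```

Call:
{"api": "step_arm", "payload": {
  "commands": [
    [0,0,30,0,0,0,80],
    [0,0,70,0,0,0,80],
    [0,0,110,0,0,0,80],
    [0,0,150,0,0,0,80],
    [-10,-50,160,0,0,0,80],
    [-20,-100,160,0,0,0,80],
    [-30,-150,160,0,0,0,80],
    [-40,-200,160,0,0,0,80]
  ]
}}

```text
t: 19.95
tool_pos: [0.3786, -0.1218, 0.2595]
orientation: [-0.002, 0.728, 0.686, 0.003]
contact_force: [0.7, -0.1, -0.2]
width: 0.0805
gripper_force: 0.0
```

Call:
{"api": "step_arm", "payload": {
  "commands": [
    [-10,-50,0,0,0,0,80],
    [-20,-100,0,0,0,0,80],
    [-30,-150,0,0,0,0,80],
    [-40,-200,0,0,0,0,80],
    [-40,-200,0,0,0,0,80],
    [-40,-200,0,0,0,0,80]
  ]
}}

```text
t: 20.7
tool_pos: [0.3389, -0.3201, 0.2591]
orientation: [-0.002, 0.728, 0.686, 0.002]
contact_force: [0.1, -0.8, -0.3]
width: 0.0803
gripper_force: 0.0
```

```bash
python3 st.py; python3 - <<'E'
from h import *
for n in("top","side"): cv2.imwrite(f"pics/{n}6b.png",vision.get_image(n)[:,:,::-1])
s=cv2.imread('pics/side6b.png');t=cv2.imread('pics/top6b.png')[110:310,90:290]
cv2.imwrite('pics/c8.png',np.hstack([cv2.resize(t,(400,400),interpolation=2),cv2.resize(s[100:340,130:370],(400,400),interpolation=2)]))
E
```

```text
20.7 [ 0.3389 -0.3201  0.2591] yaw -3.4 tilt -0.0 roll 0.4 [-0.76  0.13 -0.08  1.37  0.01  0.87] [ 0.1 -0.8 -0.3] 0.08033351918553513
lip in sorter mm -235.51624104666539 -576.9986215556107 199.07639834744063
```

View pics/c8.png

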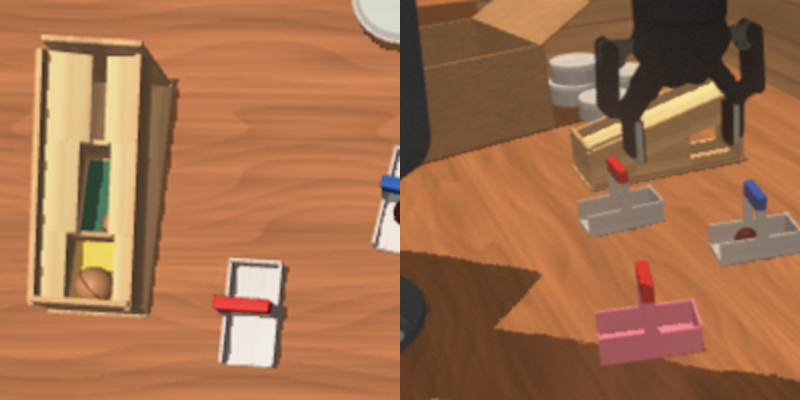

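The empty scoop stands level at crop (252,312). The large nut is in yellow (95,283), and the small one's edge shows in the low end of green (107,220). The gripper is clear, so I'm handing in.

```bash
python3 -c "
from workcell import robot
print(robot.finish_job())"
```

```text
the job is handed in; nothing more can be done
None
```

I handed the job in at about 21 s: the large walnut is in the yellow pocket, the small one shows only as an edge at the low end of the green pocket, and the empty red-handled scoop stands level on the counter, released.

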